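# Lock the cell frame onto the titration station

## Task

Lay the flat white cell frame squarely over the round metal socket of the titration station, so that it sits flat in its rimmed pocket, and let go of it. Then take the bayonet plug from its rest, enter its two pins in the socket's slots, push it in against the spring and, still pushed in, turn it a quarter turn clockwise (seen from above). The lock springs back when released, so finish while still gripping the plug, holding it pushed in and turned; leave the bottle, beaker and dish where they are.

Things in the scene. Friction and masses are not known exactly. Their poses are not given: they have to be found in the camera images.
- frame: loose flat white plastic cell frame, 84 mm (its x) by 60 mm (its y), 20 mm thick, square window 46 x 46 mm in the middle, about 0.12 kg, lying on the bench. Grip it across its 60 mm width at mid length. Origin: centre of its underside; z up. A half turn about z makes no difference.
- plug: bayonet plug, about 0.12 kg, 65 mm tall, nose down in its rest. Origin: lower end of the nose, z up its axis. From there up: tapered nose to 5 mm, steel shank 18 mm dia. to 25, grey flange 60 mm dia. to 31, grey grip bar 44 (its x) by 14 mm (its y) to 65. Two round pins 7 mm thick stick out along +x and -x to 14 mm from the axis, centred 8.5 mm up. Half-turn symmetric.
- rest: plug rest: pale wooden upright ring fixed to the bench, 68 mm outside, 36 mm inside diameter, 34 mm tall; the plug's flange lies on its top (plug origin 9 mm above the bench). Origin: centre of its underside.
- socket (a point): centre of the mouth (top) of the station's socket, an aluminium boss 40 mm in diameter, top 64 mm above the bench; z up. Bore 21 mm; two 10 mm wide slots along the point's +x and -x reach 15.5 mm from the axis. The lip is 8 mm thick. The plug can turn once its origin is 19.5 mm or more below the mouth; it bottoms at 23 mm.
- station: fixed white titration station; origin on the bench under the socket's axis, axes as the socket's. Flat deck 136 x 136 mm, 42 mm above the bench. Two C-shaped grey rims, 10 mm high, rounded tops, outline a pocket 88 (x) by 64 mm (y) round the boss, open 60 mm mid both long sides for fingers. The frame lies in it, x along x, its top 2 mm below the boss's. Low control panel at +x, to 174 mm.
- press (a joint): travel (m) of the spring plate in the socket: 0 up (13 mm below the mouth, met by the plug's nose), grows as the plug pushes it down, 0.010 at the bottom; 3 N at first, 8 N at the bottom. The plug can turn from 0.0065. About 0.006 when the pins are turned under the lip and the push is relaxed.
- turn (a joint): angle (rad) of the socket's return rotor, carried along by the plug's pins: 0 at rest, grows clockwise seen from above, stop at 1.45. It lags the plug by about 0.15 of free play, so the plug stops about 1.6 from pins-in-slots. Spring torque 0.025 rising to 0.1 N m; released, the plug turns back and lifts.
- amber_bottle: amber glass reagent bottle, 80 mm across, 170 mm tall; bystander. Origin: centre of its underside.
- beaker: glass beaker, 68 mm across, 90 mm tall; bystander. Origin: centre of its underside.
- dish: small white ceramic weighing dish, 72 mm across, 25 mm tall; bystander. Origin: centre of its underside.
Mind the look-alikes: they are no part of the job. Leave any black or turquoise look-alike of the frame alone.

How it is judged:
By the outcome, as a careful person would: the job done as asked, in the order asked, and still so for the second after the job is handed in, while the arm keeps its last pose, push and grip.
It also fails if it takes over 61 s, if anything falls off the work surface, if the arm or the gripper's body presses on something with over 40 N, if the wrist force passes 120 N, or if a joint passes its speed limit or range.

## Robot

A 6-joint arm with a two-finger parallel gripper is mounted at the origin on the work surface. World frame = base frame: x ahead of the robot, y to its left, z up, the work surface at z = 0. Lengths are in mm, angles in rad, forces in N, time in s.
With the tool pointing down it reaches from about 300 to 775 mm from the base axis. Payload 14.6 kg.
Tool frame: the origin (TCP) lies on the centre line of the jaws, within the pads' length; the fingertips stand 19 mm ahead of it and the grasp point (between the pads) is the TCP (bot.tip_reach is the distance from the TCP to the fingertips, in mm); y points along the fingers, x is the direction in which the jaws open and shut, and the axes are right-handed (so a half turn about y gives the same grasp; the last joint's range is limited). The gripper opens to 85 mm and grips with 20 to 120 N. Pads are 22 mm wide; open, the fingers measure 114 mm over their backs; the gripper's body (76 mm by 85 mm) begins 54 mm behind the grasp point. The pads swing forward as they close: fully open they stand 13 mm farther back than shut.
Start: joints at [-1.242, 0.3, 1.521, -0, 1.321, -0.067], TCP at [212.043, -507.471, 214.081] pointing down, gripper open.
Joint ranges: [-3.03, 3.03], [-0.79, 2.21], [0.23, 2.52], [-1.04, 4.18], [0, 3.07], [-2.55, 2.55]. Speed limits (rad/s): [2.22, 2.22, 2.57, 3.14, 3.14, 3.14].

## Interface

Orientations are given as a unit quaternion [w, x, y, z].
In Python, from rig import bot gives the robot as it stands. Calls block until the motion is done:
- bot.move_to(position, orientation): joint-space move of the TCP to a pose.
- bot.servo_line(position, attitude=None, speed=150, until_force=None): straight line of the TCP; attitude=None keeps the orientation; speed is the mean speed in mm/s. With until_force (N) it stops when the force on the tool has changed by that much, and returns True; else False.
- bot.move_joints(angles): joint-space move.
- bot.move_gripper(opening, grip_force=None): finger opening in mm; grip_force is the grip in N (None keeps the last); returns when the fingers have stopped.
- bot.dwell(seconds).
- bot.ik(position, orientation): joint angles nearest the present ones, or None.
- bot.read_state(): the state.
- bot.read_camera(name): name is "scene" or "top" or "wrist"; returns a dict with "image" (480x640x3 uint8, blue, green, red), "depth" (480x640 float32, mm along the optical axis (not along the pixel's ray), 0 where there is no reading), "fovy" (degrees; the focal length in pixels is half the picture's height over the tangent of half this angle, whatever the lens; pixels are square), "cx", "cy" (the principal point, pixels), "k1" (the pictures are not rectified: a ray, as slopes to the right and down, at radius r is drawn at 1 + k1 r^2 times it, then the intrinsics apply), "eye" and "attitude" of the camera in the world; the wrist camera has in their place "mount" (4x4, takes a point from camera to tool coordinates, whose origin is the TCP and whose axes are the tool frame's). Camera axes: x right, y down, z forward; pixel columns grow to the right and rows downward; lengths in mm; the calibration is good to about 2 mm. A picture is of the moment at which its call begins: read the wrist's pose just before it.
A pose or a line that the arm cannot do raises bot.MotionError and nothing moves.
- bot.finish_job(): hands the job in, once; it reports no verdict.
The state is a dict: "clock": time; "joint_positions": joint angles; "qvel": joint speeds; "effort": joint torques, N m; "ee_pos": TCP position; "tool_rot": TCP orientation; "ft_force": force on the tool from outside, world axes, zero at the start; "moment": the same for the moment, N m; "grip_width": finger opening in mm.
Only numpy, scipy, OpenCV 4.12 (cv2) and the standard library are available. Lean on these libraries where they do the work, as an engineer would, in place of code of your own. Each camera call takes 0.05 s, during which the arm holds its last target. There are 200 camera calls.

## Working session

There is one attempt and no reset: what is moved stays moved. The work goes in short steps, each a Python script; the robot and the scene stay as the last script left them, time stands still between calls to the robot, and variables do not carry over. Pictures are saved under pics/ and viewed, about 8 in all and at most 12, crops included, and the job is handed in when it is done.

```bash
ls; mkdir -p pics; cat > h.py <<'E'
import numpy as np, cv2
from scipy.spatial.transform import Rotation as R
from rig import bot
def rot(q): return R.from_quat([q[1],q[2],q[3],q[0]])
def quat(r): x=r.as_quat(); return [x[3],x[0],x[1],x[2]]
def cap(name):
    s=bot.read_state(); c=bot.read_camera(name); c['s']=s
    if 'mount' in c:
        T=np.eye(4); T[:3,:3]=rot(s['tool_rot']).as_matrix(); T[:3,3]=s['ee_pos']
        c['T']=T@np.array(c['mount'])
    else:
        T=np.eye(4); T[:3,:3]=rot(c['attitude']).as_matrix(); T[:3,3]=c['eye']; c['T']=T
    return c
def cloud(c):
    h,w=c['depth'].shape; f=h/2/np.tan(np.radians(c['fovy'])/2)
    v,u=np.mgrid[:h,:w]
    K=np.array([[f,0,c['cx']],[0,f,c['cy']],[0,0,1.]])
    p=cv2.undistortPoints(np.stack([u,v],-1).reshape(-1,1,2).astype(np.float64),K,np.array([c['k1'],0,0,0.])).reshape(h,w,2)
    d=c['depth'].astype(float)
    P=np.dstack([p*d[...,None],d])@c['T'][:3,:3].T+c['T'][:3,3]
    P[d<=0]=np.nan
    return P
E
python3 - <<'E'
from h import *
for n in ['top','scene']:
    c=cap(n); cv2.imwrite(f'pics/{n}0.png',c['image']); P=cloud(c); np.savez(f'{n}0.npz',P=P,im=c['image'])
    print(n,c['fovy'],c['cx'],c['cy'],c['k1'],c['T'][:3,3],np.isnan(P[...,0]).mean())
print(bot.read_state())
E
```

```text
pics
top 57.83445552459901 316.27987911083284 231.45310822444236 0.03473933147862009 [ 376.99805055  -57.20329586 1005.34506908] 0.00400390625
scene 50.81309971269982 321.75633206016965 227.37674237625504 -0.06411566486009933 [1018.28352201  210.6999207   870.67012851] 0.004098307291666666
{'clock': 0.1, 'joint_positions': array([-1.24161601e+00,  3.00380515e-01,  1.52155763e+00, -3.06675961e-05,
        1.32067867e+00, -6.65984030e-02]), 'qvel': array([ 0.00034698, -0.00289954, -0.00269844, -0.00064447,  0.00063224,
        0.00041186]), 'effort': array([ 3.07673996e-03, -5.44371450e+01, -3.62365329e+01,  5.50781931e-05,
        3.02918095e-03, -2.08555605e-05]), 'ee_pos': array([ 211.95362333, -507.26144028,  213.58092868]), 'tool_rot': array([ 0.58875541, -0.58833145,  0.39223315, -0.39164566]), 'ft_force': array([ 0.12160313,  0.10996732, -0.19373403]), 'moment': array([ 0.00541433, -0.02825153, -0.02154946]), 'grip_width': 85.51455503558827}
```

View pics/top0.png

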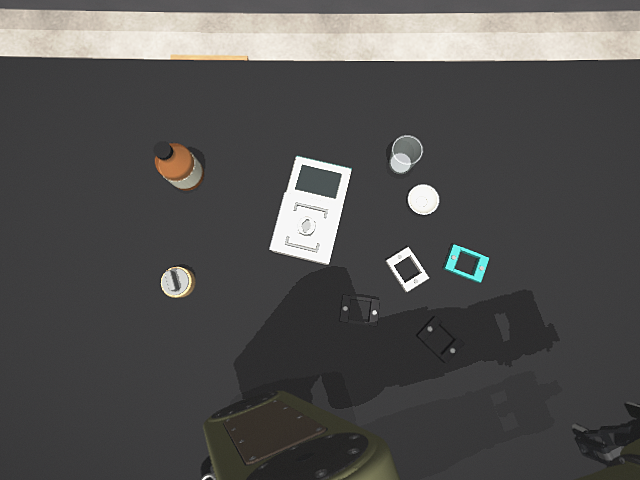

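The top view shows the white frame at (408,269), the station's boss at (307,226) with its panel above it at (319,181), the plug in its rest at (177,281), and the black and turquoise look-alikes to the right and below.

```bash
python3 - <<'E'
from h import *
d=np.load('top0.npz'); P=d['P']; im=d['im'].astype(int)
def rect(u0,u1,v0,v1,zlo,zhi,bright=0):
    Q=P[v0:v1,u0:u1].reshape(-1,3); b=im[v0:v1,u0:u1].min(2).ravel()
    m=(Q[:,2]>zlo)&(Q[:,2]<zhi)&(b>=bright); Q=Q[m]
    r=cv2.minAreaRect(Q[:,:2].astype(np.float32)); print(len(Q),np.round(np.nanmedian(Q[:,2]),1),r); return Q
print('bench',P[100,50],P[300,120])
print('frame');rect(380,436,240,298,8,40,90)
print('deck');rect(262,360,148,272,30,50)
print('boss');rect(290,325,210,243,59,72)
print('rims');rect(275,345,195,260,47,57)
print('bar');rect(155,200,260,302,60,90)
print('flange');rect(155,200,260,302,32,50)
print('bottle');rect(140,215,130,200,8,200)
print('frame col',im[255,405],'depth',P[255:258,395:398].reshape(-1,3)[:2], P[226,307])
z=lambda u0,u1,v0,v1:cv2.resize(im[v0:v1,u0:u1].astype(np.uint8),None,fx=5,fy=5,interpolation=cv2.INTER_CUBIC)
cv2.imwrite('pics/z0.png',np.hstack([z(267,347,190,270),z(140,210,245,325)]))
E
```

```text
bench [877.39570379 619.52697536   1.71373121] [392.19123678 404.21190049   2.56756753]
frame
626 20.5 ((469.31671142578125, -247.21966552734375), (83.65983581542969, 60.39115524291992), 32.916500091552734)
deck
4453 41.6 ((595.628173828125, -27.243408203125), (136.1513671875, 213.11892700195312), 76.85430908203125)
boss
166 64.4 ((557.9627075195312, -17.76215934753418), (38.764068603515625, 37.62190628051758), 1.2580801248550415)
rims
372 51.4 ((553.5542602539062, -19.808631896972656), (122.1787109375, 129.90858459472656), 84.23988342285156)
bar
167 73.4 ((434.44757080078125, 270.2131652832031), (43.886783599853516, 14.462882995605469), 20.7518367767334)
flange
508 39.9 ((433.71014404296875, 270.349365234375), (64.36519622802734, 65.3846206665039), 0.32787519693374634)
bottle
1680 114.8 ((686.6417236328125, 267.1499938964844), (69.3967514038086, 79.36946105957031), 51.79640197753906)
frame col [248 248 248] depth [[ 500.24941229 -220.75144987   19.6177923 ]
 [ 500.01208729 -222.65739085   21.74194915]] [559.52911722 -20.50317376  49.44633573]
```

View pics/z0.png

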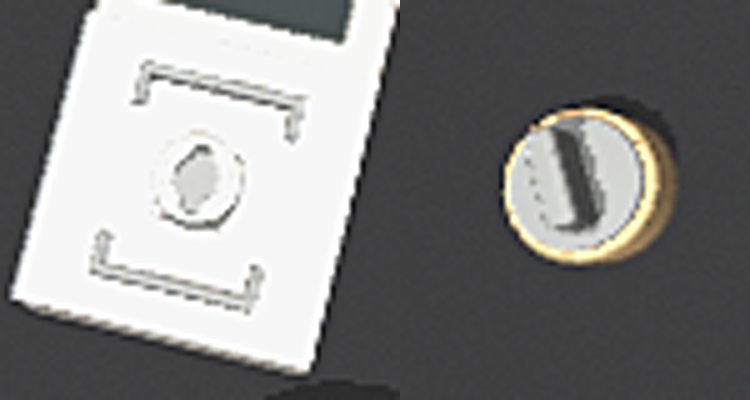

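```bash
cat >> h.py <<'E'
def down(yaw):   # tool x (jaw axis) at world angle yaw (deg), fingers down
    c,s=np.cos(np.radians(yaw)),np.sin(np.radians(yaw))
    return quat(R.from_matrix(np.array([[c,0,-s],[s,0,c],[0,-1,0]])))
def sel(P,im,cxy,rad,zlo,zhi,bright=0):
    m=(np.hypot(P[...,0]-cxy[0],P[...,1]-cxy[1])<rad)&(P[...,2]>zlo)&(P[...,2]<zhi)&(im.min(2)>=bright)
    return P[m]
def rect(Q):
    (c,wh,a)=cv2.minAreaRect(Q[:,:2].astype(np.float32))
    if wh[0]<wh[1]: wh=wh[::-1]; a+=90
    a=(a+90)%180-90
    print(len(Q),'z',np.round(np.median(Q[:,2]),1),'c',np.round(c,2),'wh',np.round(wh,1),'ang',round(a,2)); return np.array(c),a
def st(): s=bot.read_state(); print('t',round(s['clock'],2),np.round(s['ee_pos'],2),'q',np.round(s['joint_positions'],2),'F',np.round(s['ft_force'],1),'M',np.round(s['moment'],2),'w',round(s['grip_width'],2)); return s
E
python3 - <<'E'
from h import *
s=bot.read_state(); print('tool x',rot(s['tool_rot']).as_matrix()[:,0],bot.tip_reach)
np.set_printoptions(precision=2,suppress=True)
for n,p,y in [('frame',(469,-247,40),122.9),('sta',(558,-18,100),76.85),('plug',(434,270,70),110.75),('ins',(558,-18,100),76.85),('insT',(558,-18,100),76.85-92)]:
    for k in (0,180): print(n,k,bot.ik(p,down(y+k)))
bot.move_to([469.3,-247.2,200],down(122.9-180)); st()
c=cap('wrist'); P=cloud(c); cv2.imwrite('pics/w1.png',c['image']); print(c['mount'])
rect(sel(P,c['image'],(469.3,-247.2),60,12,35,150))
print('bench',np.nanmedian(P[P[...,2]<10][:,2]))
E
```

```text
tool x [ 0.38553366 -0.9226932  -0.00102387] 19.0
frame 0 None
frame 180 [-0.55  0.47  1.73 -0.    0.94  0.44]
sta 0 [-0.1   0.44  1.62 -0.    1.09 -1.44]
sta 180 [-0.1   0.44  1.62 -0.    1.09  1.7 ]
plug 0 [ 0.48  0.39  1.77 -0.    0.98 -1.45]
plug 180 [ 0.48  0.39  1.77 -0.    0.98  1.69]
ins 0 [-0.1   0.44  1.62 -0.    1.09 -1.44]
ins 180 [-0.1   0.44  1.62 -0.    1.09  1.7 ]
insT 0 [-0.1   0.44  1.62 -0.    1.09  0.17]
insT 180 None
t 1.47 [ 468.93 -247.99  199.99] q [-0.56  0.27  1.59 -0.    1.28  0.44] F [-0.9 -0.2  0.5] M [-0.01  0.   -0.05] w 85.35
[[   1.      0.     -0.     -0.82]
 [   0.     -0.26    0.97 -160.04]
 [   0.     -0.97   -0.26   66.  ]
 [   0.      0.      0.      1.  ]]
3864 z 20.3 c [ 469.56 -246.35] wh [84.5 60.1] ang 32.6
bench 0.3056445274509656
```

View pics/w1.png

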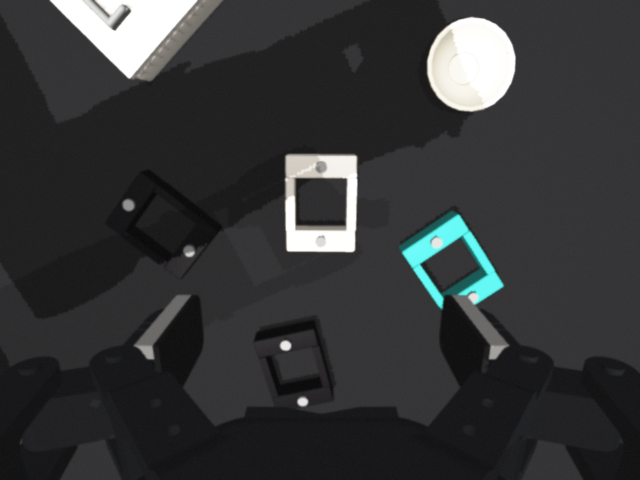

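```bash
python3 - <<'E'
from h import *
np.set_printoptions(precision=2,suppress=True)
for w in (85,66):
    bot.move_gripper(w); c=cap('wrist'); P=cloud(c); s=st()
    T=P-np.array(s['ee_pos']); L=T@rot(s['tool_rot']).as_matrix()
    m=(abs(L[...,0])<75)&(L[...,1]<60)&(L[...,1]>-40)&(abs(L[...,2])<30)
    Q=L[m]; print(w,len(Q),'tip y',np.percentile(Q[:,1],[50,90,98,100]),'x',np.percentile(Q[:,0],[0,100]))
    f=sel(P,c['image'],(469.3,-247.2),60,12,35,150); rect(f)
E
```

```text
t 1.78 [ 469.09 -247.63  200.  ] q [-0.55  0.27  1.59 -0.    1.28  0.44] F [-0.1  0.2  0.1] M [ 0.08 -0.06 -0.  ] w 84.81
85 1328 tip y [-36.41 -32.17 -30.76 -29.38] x [-56.1   55.09]
3876 z 20.3 c [ 469.59 -246.33] wh [84.3 60. ] ang 32.36
t 2.17 [ 469.32 -247.18  200.  ] q [-0.55  0.27  1.59  0.    1.28  0.44] F [-0.9 -0.  -0.2] M [ 0.02  0.04 -0.01] w 65.95
66 2073 tip y [-33.79 -27.34 -24.8  -23.08] x [-47.7   45.99]
3863 z 20.3 c [ 469.5  -246.32] wh [84.4 60.1] ang 32.64
```

```bash
python3 - <<'E'
from h import *
np.set_printoptions(precision=1,suppress=True)
c=cap('wrist'); P=cloud(c); s=c['s']
L=(P-np.array(s['ee_pos']))@rot(s['tool_rot']).as_matrix()
for v in range(290,400,12): print(v,[ (u,L[v,u],round(float(c['depth'][v,u]))) for u in (195,215)])
E
```

```text
290 [(195, array([-123.7,  200. ,  -86.5]), 387), (215, array([-37.9, -30.8,  11.3]), 139)]
302 [(195, array([-44.7, -32.8,   7.6]), 138), (215, array([-35.2, -41.1,  11.5]), 129)]
314 [(195, array([-39.4, -49.2,  11.1]), 121), (215, array([-34.2, -45.6,   9.4]), 125)]
326 [(195, array([-37.5, -55.6,  10.5]), 115), (215, array([-33.6, -48.9,   7. ]), 123)]
338 [(195, array([-35.5, -62.3,  10.3]), 109), (215, array([-34. , -48.6,   2.6]), 124)]
350 [(195, array([-35.7, -62.6,   6.8]), 109), (215, array([-33.5, -51.5,   0.1]), 122)]
362 [(195, array([-31.1, -76.5,  11.9]), 95), (215, array([-33.7, -51.9,  -3.9]), 123)]
374 [(195, array([-26.8, -89.1,  17.2]), 81), (215, array([-34.1, -51.9,  -8.2]), 124)]
386 [(195, array([-25.5, -93.2,  17.3]), 77), (215, array([-21.4, -93.7,  17.7]), 77)]
398 [(195, array([-24.2, -97.5,  17.8]), 73), (215, array([-21. , -95.9,  16.7]), 75)]
```

```bash
python3 - <<'E'
from h import *
np.set_printoptions(precision=1,suppress=True)
c=cap('scene'); P=cloud(c); s=c['s']
L=(P-np.array(s['ee_pos']))@rot(s['tool_rot']).as_matrix()
m=(np.hypot(L[...,0],L[...,2])<60)&(P[...,2]>100)&(L[...,1]>-110)
Q=L[m]; print(len(Q),s['ee_pos'])
for lo in range(-110,40,10):
    q=Q[(Q[:,1]>=lo)&(Q[:,1]<lo+10)]
    if len(q): print(lo,len(q),'x',q[:,0].min(),q[:,0].max(),'z',q[:,2].min(),q[:,2].max())
v,u=np.where(m); print(u.min(),u.max(),v.min(),v.max())
im=c['image'][max(0,v.min()-60):v.max()+90,max(0,u.min()-80):u.max()+80]
cv2.imwrite('pics/s1.png',cv2.resize(im,None,fx=2,fy=2)); print(im.shape)
E
```

```text
1097 [ 469.3 -247.2  200. ]
-110 187 x -58.05075746329433 58.77984138855787 z -1.179278323764797 19.210026177844416
-100 246 x -58.94639112970367 58.912673708209155 z -18.02152333583497 18.49203876754465
-90 152 x -57.99226192317756 59.10735809798813 z -17.720535090641587 17.682047204386087
-80 224 x -58.889993344900965 58.789651936351476 z -15.176394182849178 14.730017920538925
-70 61 x -54.609307447433586 52.629863341732694 z 0.1008807080830992 14.021251557666817
-60 79 x -48.19176846887955 45.77630403749539 z -13.949062809266813 13.649064601962728
-50 72 x -48.410525180011454 45.78605770146235 z -12.18629880715485 11.670091620251435
-40 62 x -48.37006950711392 44.667267480085904 z -9.300843131441022 11.872491041897062
-30 14 x -41.56175870851877 37.27473110245134 z -10.478351626105287 9.305138930493692
194 265 67 110
(193, 231, 3)
```

View pics/s1.png

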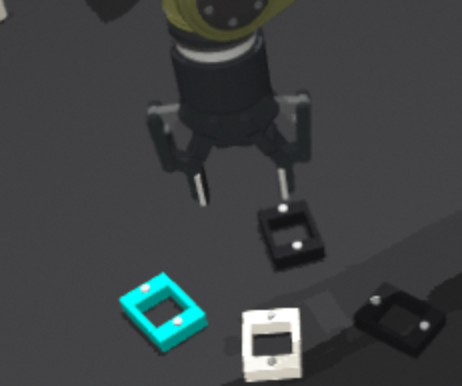

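The scene crop shows the fingertips at about (203,203) and (285,197). Two cameras agree the tips lie about 24 mm behind the reported TCP (at 66 mm opening), not 19 mm ahead of it. I will go by the cameras and descend with force guarding.

```bash
python3 - <<'E'
from h import *
np.set_printoptions(precision=2,suppress=True)
q=down(32.5-90); p=np.array([470.0,-247.0])
bot.move_gripper(80)
bot.servo_line([*p,35],q,speed=250); bot.dwell(.15); st()
print(bot.servo_line([*p,-19],q,speed=70,until_force=8)); s=st()
E
```

```text
t 3.52 [ 470.72 -247.42   36.53] q [-0.55  0.48  1.73 -0.    0.93  0.45] F [ 0.7 -1.1  1.1] M [0.01 0.01 0.02] w 79.71
False
t 4.44 [ 470.23 -247.15  -18.67] q [-0.55  0.57  1.75 -0.    0.82  0.45] F [-0.3 -0.  -0.1] M [-0.01 -0.   -0.02] w 79.91
```

```bash
python3 - <<'E'
from h import *
np.set_printoptions(precision=2,suppress=True)
q=down(32.5-90)
bot.move_gripper(50,grip_force=40); st()
bot.servo_line([470,-247,60],q,speed=150); bot.dwell(.1); s=st()
c=cap('wrist'); P=cloud(c); cv2.imwrite('pics/w2.png',c['image'])
L=(P-np.array(s['ee_pos']))@rot(s['tool_rot']).as_matrix()
m=(c['image'].min(2)>150)&(np.hypot(L[...,0],L[...,2])<60)&(L[...,1]>-50)&(L[...,1]<20)
Q=L[m]; print(len(Q),'y',np.percentile(Q[:,1],[2,10,50,90]))
Q=Q[Q[:,1]<np.percentile(Q[:,1],50)+3]
print(cv2.minAreaRect(Q[:,[0,2]].astype(np.float32)))
E
```

```text
t 4.76 [ 470.31 -247.19  -18.31] q [-0.55  0.57  1.75 -0.    0.82  0.45] F [-1.6  0.6  4.9] M [0.19 0.29 0.04] w 59.02
t 5.53 [ 469.43 -246.67   58.76] q [-0.55  0.44  1.72  0.    0.98  0.45] F [ 0.1  0.2 -1.8] M [-0.02 -0.02 -0.01] w 59.14
16058 y [-39.87 -39.34 -38.59 -37.85]
((-0.6997165679931641, 2.910106658935547), (60.076290130615234, 78.1077651977539), 0.22538894414901733)
```

View pics/w2.png

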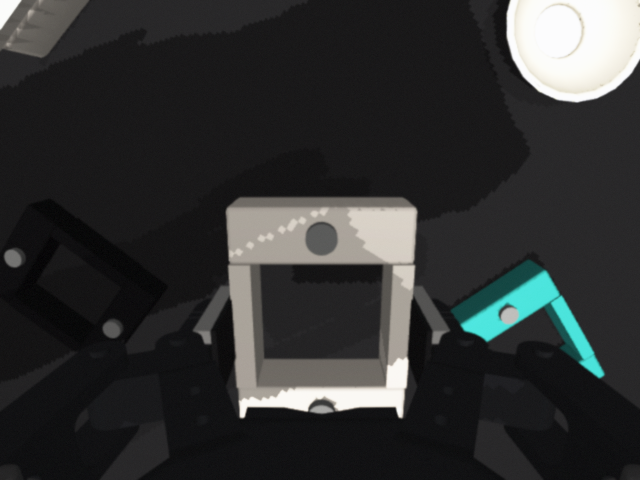

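```bash
python3 - <<'E'
from h import *
np.set_printoptions(precision=2,suppress=True)
q=down(-103.15); 
bot.servo_line([470,-247,150],speed=250)
bot.move_to([480,-1,200],q); bot.dwell(.3); s=st()
c=cap('wrist'); P=cloud(c); cv2.imwrite('pics/w3.png',c['image']); np.savez('w3.npz',P=P,im=c['image'],tx=rot(s['tool_rot']).as_matrix())
for (r,lo,hi) in [(24,60,68),(75,47,57),(110,38,46)]:
    print(r); rect(sel(P,c['image'],(558,-18),r,lo,hi))
E
```

```text
t 7.55 [479.98  -1.39 199.8 ] q [-0.08  0.16  1.73  0.    1.25  1.72] F [-0.4  0.9 -1. ] M [ 0.01 -0.08 -0.04] w 59.34
24
1556 z 64.1 c [558.56 -16.38] wh [38.9 38.8] ang 39.96
75
3264 z 51.3 c [558.02 -16.13] wh [99.9 76.5] ang -13.25
110
28369 z 42.2 c [563.31 -17.47] wh [146.1 136.9] ang -13.11
```

View pics/w3.png

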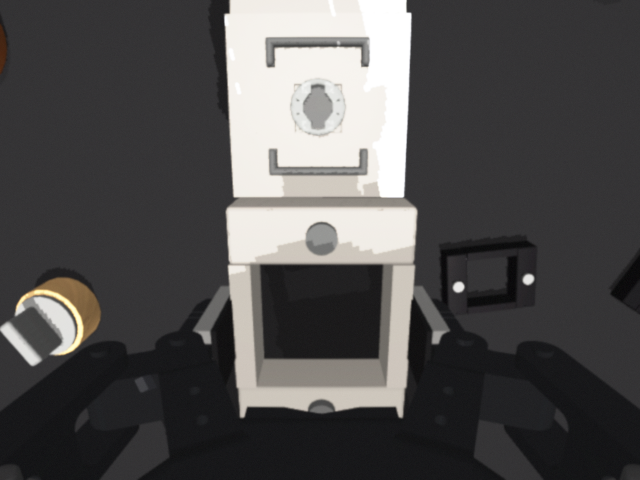

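The view shows the boss at (318,107), slots running up–down along the tool z axis, the rims around it, and the held frame below, parallel to the station. The socket comes out at (558.3, −16.25) with yaw −13.2°.

```bash
python3 - <<'E'
from h import *
np.set_printoptions(precision=2,suppress=True)
q=down(-103.2); p=[558.15,-16.95]
bot.move_to([*p,75],q); bot.servo_line([*p,45],q,speed=120); bot.dwell(.3); st()
print(bot.servo_line([*p,22.5],q,speed=30,until_force=6)); s=st()
c=cap('wrist'); P=cloud(c); cv2.imwrite('pics/w4.png',c['image'])
L=(P-np.array(s['ee_pos']))@rot(s['tool_rot']).as_matrix()
for k,sx in (('far',40),):
  m=(abs(L[...,0])<28)&(L[...,2]>28)&(L[...,2]<40)&(c['image'].min(2)>100); print('frame top far z',np.median(P[m][:,2]))
m=sel(P,c['image'],(558.3,-16.25),24,60,70); rect(m)
E
```

```text
t 8.94 [558.41 -16.95  45.63] q [-0.1   0.51  1.65 -0.    0.98  1.71] F [ 0.1  0.4 -1.2] M [ 0.01 -0.   -0.01] w 59.44
True
t 9.62 [557.86 -16.93  23.69] q [-0.1   0.55  1.66 -0.    0.94  1.71] F [-2.2  0.7  6.5] M [-0.08  0.34 -0.  ] w 59.48
frame top far z 62.30512914667214
7397 z 64.1 c [558.71 -16.77] wh [42.7 42.6] ang 33.04
```

View pics/w4.png

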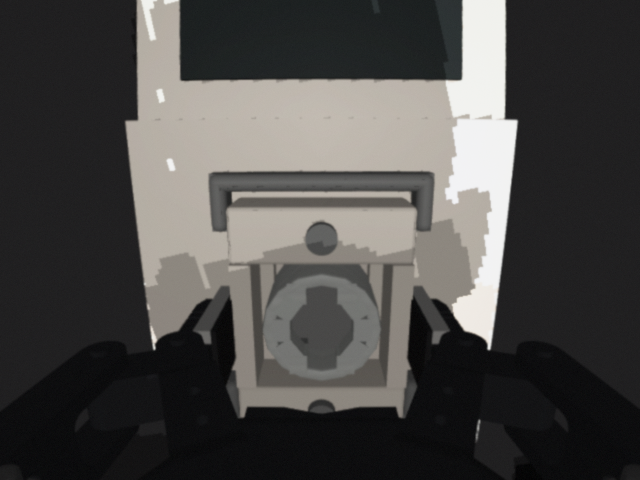

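```bash
python3 - <<'E'
from h import *
np.set_printoptions(precision=2,suppress=True)
bot.move_gripper(78); p=bot.read_state()['ee_pos']
bot.servo_line([p[0],p[1],130],speed=150); bot.dwell(.15); st()
c=cap('wrist'); P=cloud(c); cv2.imwrite('pics/w5.png',c['image'])
Q=sel(P,c['image'],(558.5,-16.4),60,58.5,63); n=(Q-Q.mean(0)); w=np.linalg.svd(n,full_matrices=False)[2][2]; print('frame normal',w); rect(Q)
rect(sel(P,c['image'],(558.5,-16.4),23,63.3,68)); rect(sel(P,c['image'],(558.5,-16.4),70,48,55))
bot.move_gripper(14)
bot.move_to([434.4,270.2,170],down(110.75)); bot.dwell(.3); s=st()
c=cap('wrist'); P=cloud(c); cv2.imwrite('pics/w6.png',c['image'])
rect(sel(P,c['image'],(434.4,270.2),40,70,80)); rect(sel(P,c['image'],(434.4,270.2),40,36,46)); 
L=(P-np.array(s['ee_pos']))@rot(s['tool_rot']).as_matrix()
m=(abs(L[...,0])<40)&(L[...,1]>-60)&(L[...,1]<10)&(abs(L[...,2])<14); Q=L[m]
if len(Q): print(len(Q),'tip y',np.percentile(Q[:,1],[90,98,100]),'x',Q[:,0].min(),Q[:,0].max())
E
```

```text
t 11.0 [556.95 -16.86 128.94] q [-0.1   0.4   1.59 -0.    1.15  1.71] F [ 0.6 -0.2 -0.7] M [ 0.02 -0.01 -0.03] w 78.43
frame normal [0. 0. 1.]
7047 z 62.1 c [557.3  -15.99] wh [84.4 59.7] ang -13.19
1947 z 64.3 c [558.25 -16.46] wh [39.1 38.8] ang -51.46
4267 z 51.5 c [558.48 -16.4 ] wh [100.2  75.7] ang -13.03
t 14.63 [434.42 270.14 169.99] q [ 0.48  0.26  1.68  0.    1.2  -1.45] F [ 0.1 -0.4 -0.2] M [ 0.01 -0.    0.05] w 14.12
1325 z 73.9 c [433.48 272.9 ] wh [44.6 13.9] ang 19.47
3577 z 40.2 c [432.68 271.87] wh [60.1 57.9] ang -68.52
4739 tip y [-27.37 -21.53 -17.56] x -27.59750464575996 29.11535756915086
```

View pics/w6.png

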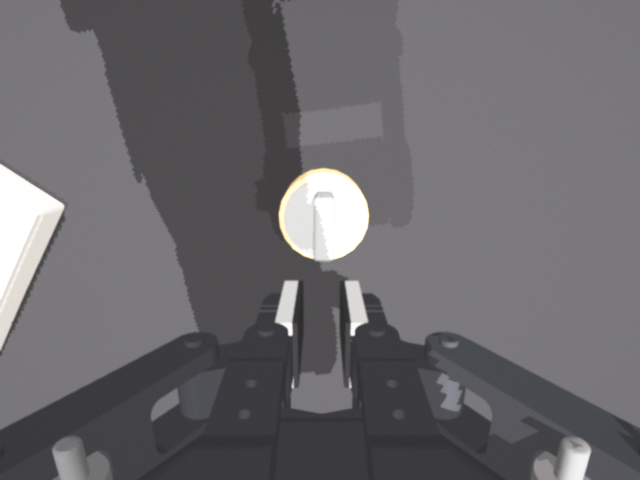

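The frame is flat in the pocket, with its top at 62.1 mm and its yaw matching. The view shows the plug at (323,215), with its bar in line with the jaws. Next I grasp it.

```bash
python3 - <<'E'
from h import *
np.set_printoptions(precision=2,suppress=True)
q=down(109.6); p=[433.5,272.7]
bot.move_gripper(36)
bot.servo_line([*p,60],q,speed=150)
print(bot.servo_line([*p,26],q,speed=60,until_force=8)); bot.dwell(.2); st()
bot.move_gripper(8,grip_force=80); st()
bot.servo_line([*p,110],q,speed=120); st()
t=np.array([558.3,-16.3])-75*np.array([-.974,.2275])   # camera is on the base side now: TCP beyond the socket
tt=[*t,200]; print(tt,bot.ik(tt,down(76.8)))
E
```

```text
False
t 16.82 [433.65 272.8   26.31] q [ 0.49  0.46  1.79  0.    0.89 -1.42] F [-0.1 -0.2  0.6] M [-0.03  0.03  0.03] w 36.01
t 17.15 [433.76 272.79  26.4 ] q [ 0.49  0.46  1.79 -0.    0.89 -1.42] F [-0.2 -0.9  5.5] M [-0.13  0.12  0.01] w 12.61
t 18.0 [433.1  272.5  109.21] q [ 0.49  0.33  1.74 -0.    1.07 -1.42] F [ 0.1  0.2 -2.3] M [-0.02  0.01  0.04] w 12.5
[np.float64(631.3499999999999), np.float64(-33.3625), 200] [-0.11  0.5   1.28 -0.    1.36 -1.45]
```

```bash
python3 - <<'E'
from h import *
np.set_printoptions(precision=2,suppress=True)
bot.servo_line([433,272.5,200],speed=250)
bot.move_to([631.35,-33.36,200],down(76.8)); bot.dwell(.35); s=st()
c=cap('wrist'); P=cloud(c); cv2.imwrite('pics/w7.png',c['image']); np.savez('w7.npz',P=P,im=c['image'])
M=rot(s['tool_rot']).as_matrix(); e=np.array(s['ee_pos'])
L=(P-e)@M; np.save('L7.npy',L)
rect(sel(P,c['image'],(558.4,-16.4),23,63.3,68)); rect(sel(P,c['image'],(558.4,-16.4),62,59,63)); rect(sel(P,c['image'],(558.4,-16.4),70,48,55)); rect(sel(P,c['image'],(558.4,-16.4),110,38,45))
m=(np.hypot(L[...,0],L[...,2])<40)&(L[...,1]>-60)&(L[...,1]<0); Q=L[m]; print(np.histogram(Q[:,1],bins=range(-60,5,3)))
E
```

```text
t 20.23 [631.33 -32.91 200.14] q [-0.11  0.5   1.28  0.    1.36 -1.45] F [-0.7  0.  -1.7] M [-0.02  0.01  0.02] w 12.84
1323 z 64.3 c [558.31 -16.39] wh [38.6 38.5] ang 85.98
4850 z 62.1 c [557.22 -16.01] wh [83.5 60.2] ang -13.15
3259 z 51.6 c [557.86 -16.36] wh [99.8 76.6] ang -13.16
22186 z 42.2 c [569.15 -18.89] wh [159.4 136.9] ang -13.13
(array([ 368,  916,  409, 1322, 4136,  517,  426,  395,  339,  336,  296,
        272,  172,   91,  142, 6365,  204,    7,    0,    0,    0]), array([-60, -57, -54, -51, -48, -45, -42, -39, -36, -33, -30, -27, -24,
       -21, -18, -15, -12,  -9,  -6,  -3,   0,   3]))
```

View pics/w7.png

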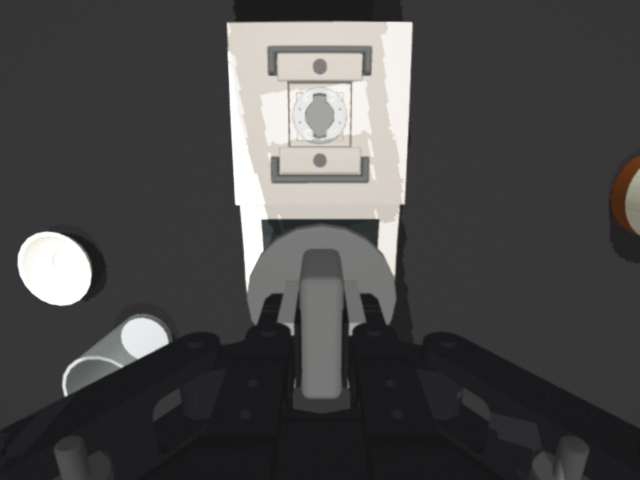

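```bash
python3 - <<'E'
import numpy as np, cv2
from scipy.optimize import least_squares
np.set_printoptions(precision=2,suppress=True)
L=np.load('L7.npy')
r=np.hypot(L[...,0],L[...,2])
m=(r<40)&(L[...,1]>-16)&(L[...,1]<-10); Q=L[m]; print('flange y',np.percentile(Q[:,1],[5,50,95]))
A=np.c_[Q[:,0],Q[:,2],np.ones(len(Q))]; k=np.linalg.lstsq(A,Q[:,1],rcond=None)[0]; print('flange tilt deg x,z',np.degrees(k[:2]))
H=cv2.convexHull(Q[:,[0,2]].astype(np.float32))[:,0]; H=H[H[:,1]>8]
f=least_squares(lambda p:np.hypot(H[:,0]-p[0],H[:,1]-p[1])-30,[0,0],loss='soft_l1',f_scale=.3); print('flange c',f.x,np.abs(f.fun).mean(),len(H))
m=(abs(L[...,0])<9)&(L[...,1]>-49.5)&(L[...,1]<-44)&(abs(L[...,2])<30); Q=L[m]; print('bar',np.median(Q[:,1]),cv2.minAreaRect(Q[:,[0,2]].astype(np.float32)),Q[:,2].min(),Q[:,2].max())
A=np.c_[Q[:,0],Q[:,2],np.ones(len(Q))]; k=np.linalg.lstsq(A,Q[:,1],rcond=None)[0]; print('bar tilt',np.degrees(k[:2]))
E
```

```text
flange y [-14.72 -13.71 -12.51]
flange tilt deg x,z [0.03 0.44]
flange c [0.94 0.38] 0.15894745613875785 26
bar -47.46476649268773 ((1.0549774169921875, 1.1063823699951172), (17.797151565551758, 43.90325927734375), 5.7376580238342285) -20.954753699340287 22.859802100633036
bar tilt [-0.25  0.72]
```

```bash
python3 - <<'E'
from h import *
np.set_printoptions(precision=2,suppress=True)
q=down(76.85); p=[558.18,-17.35]
bot.move_to([*p,115],q); bot.servo_line([*p,84],q,speed=100); bot.dwell(.4); st()
print(bot.servo_line([*p,69],q,speed=25,until_force=6)); st()
E
```

```text
t 21.66 [558.28 -17.36  84.28] q [-0.1   0.46  1.63 -0.    1.06 -1.44] F [-0.4  0.3 -0.9] M [-0.01  0.02  0.02] w 12.9
False
t 22.41 [558.25 -17.36  69.05] q [-0.1   0.48  1.64  0.    1.03 -1.44] F [-1.1  0.4 -2.7] M [ 0.05 -0.01  0.03] w 12.8
```

```bash
python3 - <<'E'
from h import *
np.set_printoptions(precision=2,suppress=True)
q=down(76.85); p=[558.18,-17.35]
print(bot.servo_line([*p,59.3],q,speed=20,until_force=25)); st(); bot.dwell(.3); s=st()
c=cap('wrist'); L=(cloud(c)-np.array(s['ee_pos']))@rot(s['tool_rot']).as_matrix()
r=np.hypot(L[...,0],L[...,2]); m=(r<32)&(L[...,1]>-20)&(L[...,1]<-6); print('flange y',np.median(L[m][:,1]))
E
```

```text
False
t 23.04 [558.41 -17.39  59.58] q [-0.1   0.49  1.64 -0.    1.01 -1.44] F [ 0.2 -0.5  3.9] M [ 0.03  0.07 -0.08] w 12.63
t 23.34 [558.36 -17.36  59.49] q [-0.1   0.49  1.64  0.    1.01 -1.44] F [ 1.  -0.5  4.8] M [-0.   -0.13 -0.04] w 12.79
flange y -13.743516070625194
```

```bash
python3 - <<'E'
from h import *
np.set_printoptions(precision=2,suppress=True)
C=np.array([558.3,-16.4])
for a in (15,30,45,60,75,84,90.5):
    y=76.85-a; t=np.radians(y); tx=np.array([np.cos(t),np.sin(t)]); tz=np.array([-np.sin(t),np.cos(t)])
    bot.move_to([*(C-.95*tx-.1*tz),58.9],down(y)); s=st()
    if np.linalg.norm(s['ft_force'])>35 or abs(s['moment'][2])>1.5: print('stop',a); break
bot.dwell(.3); s=st(); c=cap('wrist'); P=cloud(c); cv2.imwrite('pics/w8.png',c['image'])
L=(P-np.array(s['ee_pos']))@rot(s['tool_rot']).as_matrix()
tx=rot(s['tool_rot']).as_matrix()[:,0]; print('yaw',np.degrees(np.arctan2(tx[1],tx[0])))
r=np.hypot(L[...,0],L[...,2]); m=(r<32)&(L[...,1]>-20)&(L[...,1]<-6); print('flange y',np.median(L[m][:,1]),'world z',np.median(P[m][:,2]))
m=(abs(L[...,0])<6)&(L[...,1]>-50)&(L[...,1]<-44)&(abs(L[...,2])<30); print(cv2.minAreaRect(L[m][:,[0,2]].astype(np.float32)))
E
```

```text
t 23.75 [558.17 -17.27  59.05] q [-0.1   0.49  1.64  0.    1.01 -1.18] F [1.3 0.6 4.3] M [ 0.09 -0.32  0.02] w 12.69
t 24.11 [558.12 -17.12  59.14] q [-0.1   0.49  1.64  0.    1.01 -0.92] F [2.8 0.  5.4] M [ 0.09 -0.49  0.11] w 12.72
t 24.47 [558.08 -16.99  59.21] q [-0.1   0.49  1.64  0.    1.01 -0.66] F [5.1 0.6 5.4] M [ 0.06 -0.99  0.02] w 12.84
t 24.82 [558.08 -16.87  59.24] q [-0.1   0.49  1.64 -0.    1.   -0.39] F [5.9 0.2 5. ] M [-0.02 -1.17  0.07] w 13.01
t 25.18 [558.15 -16.72  59.33] q [-0.1   0.49  1.64 -0.    1.   -0.13] F [ 5.7 -0.5  4.4] M [-0.18 -1.25  0.1 ] w 12.87
t 25.46 [558.18 -16.68  59.35] q [-0.1   0.49  1.64 -0.    1.    0.02] F [ 7.  -0.9  4.1] M [-0.24 -1.34  0.1 ] w 12.93
t 25.71 [558.24 -16.63  59.38] q [-0.1   0.49  1.64 -0.    1.    0.14] F [ 6.7 -2.2  5.5] M [-0.35 -1.38  0.09] w 13.09
t 26.01 [558.23 -16.64  59.36] q [-0.1   0.49  1.64 -0.    1.    0.14] F [ 6.3 -2.3  4.1] M [-0.36 -1.35  0.08] w 12.64
yaw -13.323231239825716
flange y -13.805888538115408 world z 73.16402305637288
((-0.0008025169372558594, 1.144815444946289), (44.151344299316406, 11.987195014953613), 89.99227142333984)
```

View pics/w8.png

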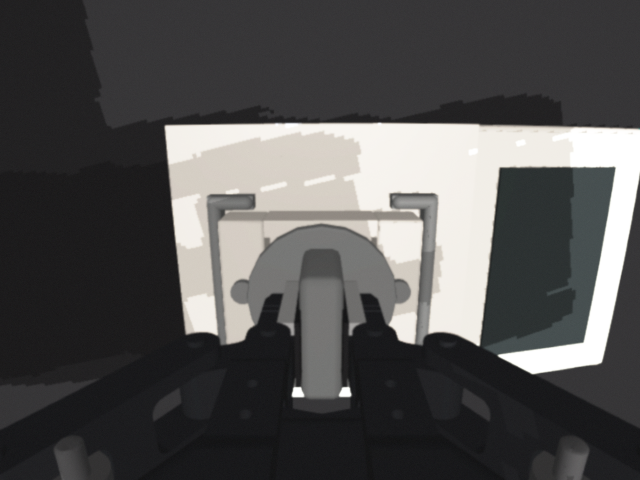

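The picture shows the plug's flange seated over the frame between the rims, with the bar in line with the jaws and turned 90° from the slots. The push holds at about 4–5 N with no slip.

```bash
python3 -c "
from h import *
st(); bot.finish_job()"
```

```text
t 26.06 [558.23 -16.62  59.36] q [-0.1   0.49  1.64 -0.    1.    0.14] F [ 6.4 -1.2  4.6] M [-0.42 -1.29  0.11] w 12.91
the job is handed in; nothing more can be done
```

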